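# Fetch the timer from under the wire rack with a reacher

### The job

The red kitchen timer has slid in under the low wire rack, beside a white ramekin. Hold the reacher by its handle, squeeze its trigger to close the jaws on the timer under the rack, and draw the timer right out onto the open worktop in front of the rack. Then let go, leaving the timer and the reacher lying flat on the worktop; do not touch the timer with the gripper, and leave the ramekin where it stands.

Things in the scene. Friction and masses are not known exactly. Their poses are not given: they have to be found in the camera images.
- timer_center (a point): Centre of the red kitchen timer, a round puck 50 mm across and 29 mm high (70 g) with a white dial on top, lying flat on the worktop under the rack; the point is 15 mm above its underside, z up. It slides on the worktop.
- reacher_grip (a point): Loose reacher (0.2 kg) lying flat on its side; point 26 mm up, midway between grey handle and orange trigger. x: along the shaft to the jaws, z up. Handle and trigger, upright slabs across x, 38-40 mm high, 44 mm over both along x; take them from above, closing along x; clear for y -40 to +35 mm. Shaft at y +55, head to x 223, jaws x 215-320 mm. Hold the timer at x 280, y 55 mm. No part over 40 mm high.
- trigger (a joint): Trigger travel, m: 0 released (jaws open) to 0.016 (shut; 28 mm over both slabs); about 0.007 with the timer held. A spring resists: moves from 10 N of grip, 16 N for full stroke. 5-9 N holds the reacher, jaws open, to slide it along the worktop; about 25 N clamps the timer. Both jaws swing in level, equally; open, 70 mm apart at x 260 mm, 92 at the tips (112 outside). Letting go opens them.
- rack: Low steel wire rack, fixed on the worktop, 400 mm along its x, 180 mm deep along its y, 64 mm high; origin at the centre of its footprint on the worktop, z up. Wires 30 mm apart on top, underside 56 mm up, 8 mm legs at the corners only. Front: its -y side, towards the reacher, edge at y -90 mm. Timer and ramekin stand under it, one each side of its middle, 55-85 mm off in x, within 20 mm of y 0.
- ramekin: Small white ceramic ramekin, 56 mm across and 36 mm high, standing upright under the rack; the origin is the centre of its underside.
There are look-alikes about, which are no part of the job. Of the things that look like the part that bears timer_center, take the one that is nearest to the robot's base at the start.

How it is judged:
On the way, in this order (a step that is already met when the one before it is completed fails the run):
1. The jaws are squeezed shut on the timer while it is still under the rack (value of joint trigger between 0.004 and 0.0155 m and contact force between reacher and timer above 1 N and x of timer_center in the frame of reacher_grip between 0.235 and 0.325 m and y of timer_center in the frame of reacher_grip between 0.035 and 0.075 m and y of timer_center in the frame of rack above -0.09 m), for 0.2 s.
2. The timer is drawn clear of the rack's front, still held in the squeezed jaws (value of joint trigger between 0.004 and 0.0155 m and contact force between reacher and timer above 1 N and x of timer_center in the frame of reacher_grip between 0.235 and 0.325 m and y of timer_center in the frame of reacher_grip between 0.035 and 0.075 m and y of timer_center in the frame of rack below -0.13 m), for 0.2 s.
At the end, for the whole second after the job is handed in: The timer lies flat (within 10 degrees) and still on the worktop, its centre at least 40 mm in front of the rack's front edge (its rim 15 mm clear); the reacher lies flat and still on the worktop with its trigger released (y of timer_center in the frame of rack below -0.13 m and angle between each of timer_center, reacher_grip's own z axis and vertical below 0.17 rad and height (world z) of timer_center between 0.005 and 0.03 m and value of joint trigger below 0.003 m and height (world z) of reacher_grip between 0.01 and 0.045 m and linear speed of each of timer, reacher below 0.02 m/s); the robot touches nothing.
It fails at once if The gripper or arm touches the timer (contact force between any of the fingers, the arm and timer above 0.5 N).
It fails at once if The ramekin is shifted by more than 15 mm or tipped (distance of ramekin from where it was at the start of the episode above 0.015 m or angle between ramekin's own z axis and vertical above 0.17 rad).
It also fails if it takes over 48 s, if anything falls off the work surface, if the arm or the gripper's body presses on something with over 40 N, if the wrist force passes 120 N, or if a joint passes its speed limit or range.

### The arm

A 7-joint arm with a two-finger parallel gripper is mounted at the origin on the work surface. World frame = base frame: x ahead of the robot, y to its left, z up, the work surface at z = 0. Lengths are in m, angles in rad, forces in N, time in s.
With the tool pointing down it reaches from about 0.35 to 0.9 m from the base axis. Payload 8.1 kg.
Tool frame: the origin (TCP) lies midway between the tips of the shut fingers; the grasp point (between the pads) lies 19 mm behind it; z points along the fingers, y is the direction in which the jaws open and shut (so a half turn about z gives the same grasp; the last joint's range is limited). The gripper opens to 92 mm and grips with 3 to 60 N. Pads are 19 mm wide; open, the fingers measure 130 mm over their backs; the gripper's body (75 mm by 190 mm) begins 47 mm behind the grasp point.
Start: joints at [-1.351, 0.434, 0.025, 1.573, -0.012, 1.134, -0.075], TCP at [0.198, 0.593, 0.227] pointing down, gripper open.
Joint ranges: [-2.62, 2.62], [-0.44, 2.09], [-1.27, 1.32], [0.08, 2.57], [-1.32, 4.46], [0.12, 2], [-2.74, 2.74]. Speed limits (rad/s): [2.22, 2.22, 3.01, 3.01, 3.14, 3.14, 3.14].

### API

Orientations are given as a rotation vector (axis times angle).
In Python, from cell import monitor, get_image, get_calibration, workorder, look_for, masks_of gives the robot as it stands.
- The arm moves only by the shell command python3 -m crank 'ROWS' [FORCE]. ROWS is JSON, a list of rows, each a list of 3 entries, a list of its own where there are three numbers: the shift along the tool's x, y, z in cm, then the turn about the tool's z in degrees, then the closure in counts, from 0 (fully open) to 255 (shut). A call has 1 to 5 rows; each row shifts and turns the commanded pose from where the row before left it, along the tool's axes as they then stand; what a row does not reach is not made up. A row lasts 1/10 s, in which the tool goes at most 50 mm and 8.59 degrees, less where a joint would pass 70% of its speed; a pose out of reach is approached as far as the arm can. A call with a gripper value outside its range is refused whole. The fingers move at their own pace and stop on an object; FORCE is the grip in N (left out, the last holds). Time passes only in rows, so rows that do not move let the fingers close. It gives the time, the measured TCP pose, the force and the opening at its end, in the units of the state.
- monitor.observe(): the state, without advancing time (a new reading comes with each control period).
- get_image(name): name is "scene" or "top"; returns (picture, depth): 420x560x3 uint8, red, green, blue; 420x560 float32, m along the optical axis (not along the pixel's ray), 0 where there is no reading.
- get_calibration(name): a dict with "fx", "fy", "cx", "cy" (pixels), "D" ([k1, k2, p1, p2, k3] as OpenCV has them; the pictures are not rectified), "R" (3x3) and "t" (3): a world point X has camera coordinates R X + t. Camera axes: x right, y down, z forward; pixel columns grow to the right and rows downward; lengths in m; the calibration is good to about 2 mm. A picture is of the moment at which its call begins. get_calibration takes no time and is no camera call.
- workorder.sign_off(): hands the job in, once; it reports no verdict.
Trained networks look in the newest picture that a camera, given by its name, has taken for a name from the list of things; names that differ only in an ending like _2 or _b are one class to them, and where a whole thing is asked for, a point or a joint stands for the part that bears it (a point fixed in the world has none). Each returns a list of dicts, best first, with "score" (0 to 1); they miss things now and then, are a little off and sometimes report something else, mostly with a low value. They report only what shows in the picture. A call takes as long as a camera call. They do not tell look-alikes from the thing itself.
- look_for(label, camera): "location" ([x, y, z] in m, in world coordinates, good to about 4 mm: the middle of the surface that is visible of it).
- masks_of(label, camera): "region" (420x560 bool, what is visible of it).
The state is a dict: "clock": time; "joints": joint angles; "dq": joint speeds; "joint_efforts": joint torques, N m; "position": TCP position; "ee_rot": TCP orientation; "force": force on the tool from outside, world axes, zero at the start; "ft_torque": the same for the moment, N m; "width": opening from 0.0 (shut) to 1.0 (fully open).
Only numpy, scipy, OpenCV 4.12 (cv2) and the standard library are available. Lean on these libraries where they do the work, as an engineer would, in place of code of your own. Each camera call takes 0.05 s, during which the arm holds its last target.

## Working session

There is one attempt and no reset: what is moved stays moved. The work goes in short steps, Python scripts to look and compute and a shell command to move; the robot and the scene stay as the last step left them, time stands still between calls to the robot, and variables do not carry over. Pictures are saved under pics/ and viewed, and the job is handed in when it is done.

```bash
ls; mkdir -p pics; cat > h.py <<'E'
import numpy as np,cv2
from cell import monitor,get_image,get_calibration,workorder,look_for,masks_of
from scipy.spatial.transform import Rotation as Rn
def save(n,im): cv2.imwrite('pics/'+n+'.png',cv2.cvtColor(im,cv2.COLOR_RGB2BGR))
def cloud(cam,d):
    c=get_calibration(cam);K=np.array([[c['fx'],0,c['cx']],[0,c['fy'],c['cy']],[0,0,1]]);
    h,w=d.shape;u,v=np.meshgrid(np.arange(w),np.arange(h))
    p=cv2.undistortPoints(np.stack([u,v],-1).reshape(-1,1,2).astype(np.float64),K,np.array(c['D'],float)).reshape(h,w,2)
    X=np.dstack([p[...,0]*d,p[...,1]*d,d])
    return (X-np.array(c['t']))@np.array(c['R'])
E
python3 - <<'E'
from h import *
s=monitor.observe();print({k:np.round(v,3) for k,v in s.items()})
print(Rn.from_rotvec(s['ee_rot']).as_matrix().round(3))
for c in ['scene','top']:
    im,d=get_image(c);save(c+'0',im);np.savez(c+'0.npz',im=im,d=d)
    for l in ['timer_center','reacher_grip','trigger','rack','ramekin']:
        print(c,l,[(np.round(r['location'],3),round(r['score'],2)) for r in look_for(l,c)])
E
```

```text
pics
{'clock': np.float64(0.0), 'joints': array([-1.351,  0.435,  0.025,  1.574, -0.012,  1.134, -0.075]), 'dq': array([-0.001,  0.001,  0.   , -0.   ,  0.001,  0.   ,  0.001]), 'joint_efforts': array([ 0.0000e+00, -6.6784e+01,  9.8500e-01, -3.1445e+01, -6.1000e-02,
        4.3000e-02,  0.0000e+00]), 'position': array([0.198, 0.592, 0.226]), 'ee_rot': array([-5.050e-01, -3.101e+00,  2.000e-03]), 'force': array([-0.124, -0.42 , -0.093]), 'ft_torque': array([-0.005,  0.011, -0.006]), 'width': np.float64(1.002)}
[[-0.948  0.317 -0.   ]
 [ 0.317  0.948 -0.001]
 [-0.    -0.002 -1.   ]]
scene timer_center [(array([0.793, 0.287, 0.033]), 0.68), (array([0.709, 0.413, 0.026]), 0.6), (array([0.602, 0.261, 0.033]), 0.55)]
scene reacher_grip [(array([ 0.572, -0.199,  0.032]), 0.71), (array([0.552, 0.252, 0.061]), 0.51)]
scene trigger [(array([ 0.573, -0.197,  0.032]), 0.54)]
scene rack [(array([0.55 , 0.252, 0.065]), 0.85)]
scene ramekin [(array([0.456, 0.266, 0.026]), 0.85), (array([0.549, 0.253, 0.062]), 0.2)]
top timer_center [(array([0.701, 0.412, 0.031]), 0.97), (array([0.783, 0.286, 0.03 ]), 0.84), (array([0.595, 0.256, 0.029]), 0.76)]
top reacher_grip [(array([ 0.533, -0.166,  0.028]), 0.93)]
top trigger [(array([ 0.571, -0.203,  0.037]), 0.6)]
top rack [(array([0.522, 0.25 , 0.063]), 0.85)]
top ramekin [(array([0.464, 0.276, 0.013]), 0.64)]
```

View pics/scene0.png

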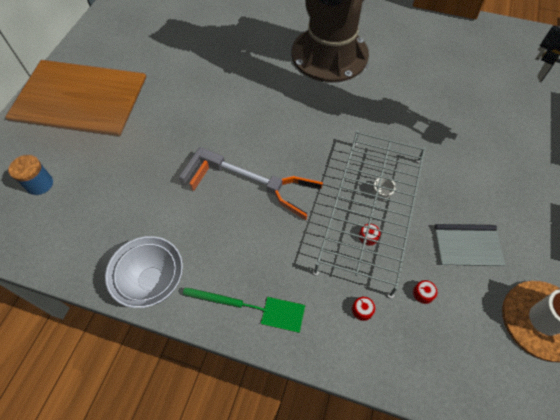

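View pics/top0.png

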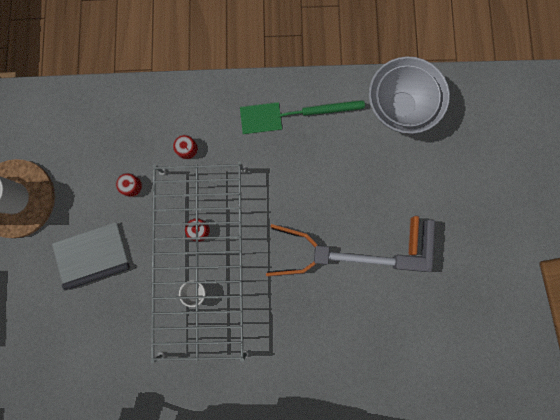

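```bash
python3 - <<'E'
from h import *
for c in ['top','scene']:
    z=np.load(c+'0.npz');P=cloud(c,z['d']);im=z['im']
    print(c,get_calibration(c)['t'],np.round(-np.array(get_calibration(c)['R']).T@get_calibration(c)['t'],2))
    box=lambda X:np.round(np.c_[np.percentile(X,1,0),np.median(X,0),np.percentile(X,99,0)],3)
    m=(P[...,2]>.054)&(P[...,2]<.07)&(P[...,1]>0.05)&(P[...,1]<.45)&(P[...,0]>.3)&(P[...,0]<.8)
    X=P[m]; print('rack',len(X)); print(box(X)); print(cv2.minAreaRect((X[:,:2]*1000).astype(np.float32)))
    im2=im.astype(int);hsv=cv2.cvtColor(im,cv2.COLOR_RGB2HSV)
    red=((hsv[...,0]<5)|(hsv[...,0]>172))&(hsv[...,1]>150)&(P[...,0]>.3)&(P[...,1]>.1)
    n,l,st,ce=cv2.connectedComponentsWithStats(red.astype(np.uint8))
    for i in range(1,n):
        if st[i,4]>25: print('red',ce[i].round(),st[i,4]);print(box(P[l==i]))
    org=(hsv[...,0]>=5)&(hsv[...,0]<18)&(hsv[...,1]>180)&(P[...,0]>.3)&(P[...,2]>.008)&(P[...,2]<.06)
    n,l,st,ce=cv2.connectedComponentsWithStats(org.astype(np.uint8))
    for i in range(1,n):
        if st[i,4]>15: print('org',ce[i].round(),st[i,4]);print(box(P[l==i]))
    for lab in ['reacher_grip','ramekin','timer_center']:
        pass
E
```

```text
top [0.09205761 0.61419715 0.82854847] [0.51 0.06 0.9 ]
rack 3713
[[0.334 0.518 0.728]
 [0.159 0.251 0.343]
 [0.059 0.064 0.069]]
((531.732177734375, 250.80606079101562), (407.385986328125, 188.14454650878906), 0.30413439869880676)
red [188. 149.] 173
[[0.76  0.772 0.805]
 [0.264 0.276 0.309]
 [0.005 0.029 0.034]]
red [183. 145.] 38
[[0.778 0.783 0.79 ]
 [0.281 0.288 0.295]
 [0.03  0.033 0.036]]
red [133. 187.] 167
[[0.678 0.691 0.722]
 [0.39  0.398 0.433]
 [0.004 0.027 0.034]]
red [126. 183.] 32
[[0.695 0.702 0.708]
 [0.407 0.414 0.42 ]
 [0.03  0.033 0.035]]
red [206. 231.] 54
[[0.582 0.593 0.606]
 [0.236 0.239 0.247]
 [0.009 0.028 0.032]]
org [411. 236.] 98
[[ 0.534  0.571  0.61 ]
 [-0.204 -0.199 -0.195]
 [ 0.012  0.024  0.038]]
org [416. 231.] 18
[[ 0.569  0.582  0.592]
 [-0.208 -0.205 -0.203]
 [ 0.036  0.038  0.041]]
scene [ 0.15153455 -0.49798646  1.40126185] [1.11 0.2  0.98]
rack 2526
[[0.337 0.551 0.731]
 [0.159 0.251 0.343]
 [0.058 0.063 0.068]]
((533.67138671875, 250.8856201171875), (408.3708190917969, 186.03765869140625), 0.18593080341815948)
red [370. 242.] 26
[[0.617 0.62
[... 217 characters left out ...]
]
red [362. 310.] 183
[[0.764 0.8   0.866]
 [0.252 0.284 0.311]
 [0.008 0.027 0.204]]
red [364. 306.] 37
[[0.779 0.785 0.793]
 [0.282 0.288 0.295]
 [0.028 0.031 0.033]]
org [91. 85.] 3459
[[ 0.304  0.377  0.463]
 [-0.825 -0.633 -0.495]
 [ 0.013  0.018  0.023]]
org [26. 88.] 29
[[ 0.425  0.451  0.474]
 [-0.821 -0.813 -0.803]
 [ 0.014  0.018  0.02 ]]
org [30. 94.] 19
[[ 0.454  0.47   0.479]
 [-0.802 -0.792 -0.766]
 [ 0.014  0.019  0.023]]
org [200. 171.] 91
[[ 0.538  0.567  0.613]
 [-0.207 -0.201 -0.194]
 [ 0.022  0.037  0.042]]
org [299. 180.] 148
[[0.499 0.508 0.524]
 [0.012 0.044 0.11 ]
 [0.01  0.026 0.031]]
org [290. 205.] 108
[[0.562 0.59  0.606]
 [0.008 0.056 0.099]
 [0.02  0.027 0.031]]
```

```bash
python3 - <<'E'
from h import *
z=np.load('top0.npz');im=z['im']
save('topcrop',cv2.resize(im[190:310,140:450],None,fx=2.55,fy=2.55,interpolation=cv2.INTER_CUBIC))
z=np.load('scene0.npz');im=z['im']
save('scenecrop',cv2.resize(im[125:305,170:440],None,fx=2.9,fy=2.9,interpolation=cv2.INTER_CUBIC))
E
```

```text
(no output)
```

View pics/topcrop.png

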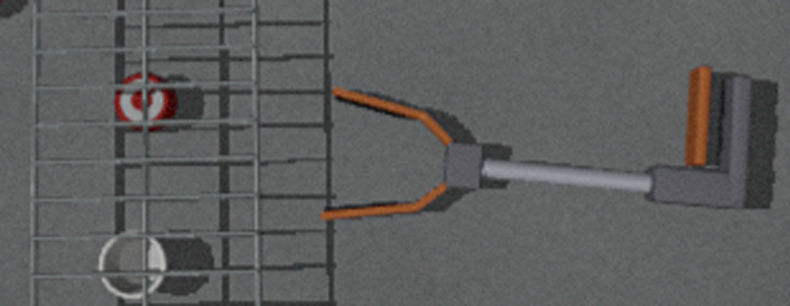

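View pics/scenecrop.png

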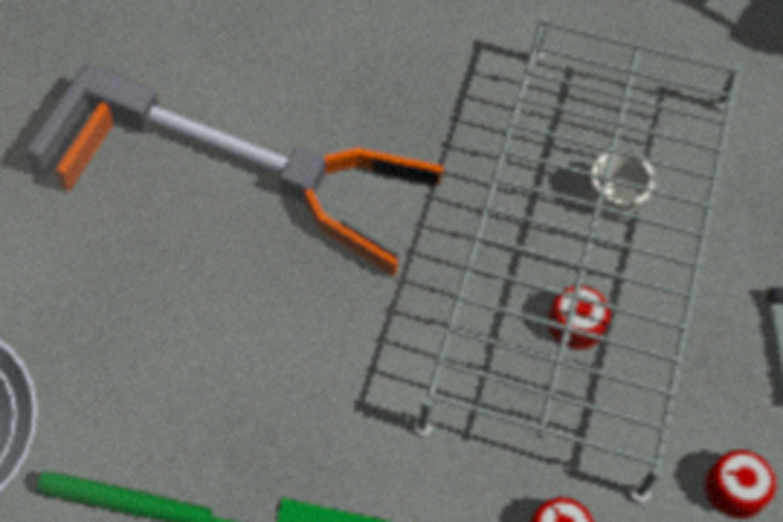

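```bash
python3 - <<'E'
from h import *
z=np.load('top0.npz');P=cloud('top',z['d']);im=z['im']
hsv=cv2.cvtColor(im,cv2.COLOR_RGB2HSV)
m=(P[...,2]>.012)&(P[...,2]<.055)&(P[...,0]>.44)&(P[...,0]<.68)&(P[...,1]>-.3)&(P[...,1]<.14)
X=P[m];print(len(X))
sh=X[(X[:,1]>-.13)&(X[:,1]<-.03)];print(np.polyfit(sh[:,1],sh[:,0],1),len(sh), sh.mean(0))
f=np.polyfit(sh[:,1],sh[:,0],1);r=sh[:,0]-np.polyval(f,sh[:,1]);sh2=sh[abs(r)<.012];f=np.polyfit(sh2[:,1],sh2[:,0],1);print(f,len(sh2),np.degrees(np.arctan(f[0])))
a=np.arctan(f[0]);hx=np.array([np.sin(a),np.cos(a)]);hy=np.array([-hx[1],hx[0]])
u=X[:,:2]@hx;v=X[:,:2]@hy
H=np.histogram(u,bins=np.arange(-.3,.25,.004)) 
top=X[:,2]>.034
print('u range',np.percentile(u,[0.5,1,50,99,99.5]),'sh v',np.median(sh2[:,:2]@hy))
t=top; 
for lo in np.arange(-.24,.18,.01):
    k=(u>lo)&(u<lo+.01)
    if k.sum(): print(round(lo,3),k.sum(),np.round([v[k].min(),v[k].max(),X[k,2].max()],3))
# timer & ramekin with masks
for cam in ['top','scene']:
    z=np.load(cam+'0.npz');Q=cloud(cam,z['d'])
    for l in ['timer_center','ramekin']:
        for r in masks_of(l,cam):
            Y=Q[r['region']]; Y=Y[(Y[:,2]>.024)&(Y[:,2]<.045)]
            if len(Y)>8: print(cam,l,round(r['score'],2),len(Y),(Y.min(0)+Y.max(0)).round(4)/2,np.ptp(Y,0).round(3),Y.mean(0).round(3))
E
```

```text
2453
[0.11663955 0.53817113] 358 [ 0.52878994 -0.08042893  0.02578811]
[0.11663955 0.53817113] 358 6.652892287051581
u range [-0.17291977 -0.17222588 -0.10502243  0.16290826  0.16537877] sh v -0.5344898020202851
-0.18 80 [-0.627 -0.521  0.043]
-0.17 260 [-0.63  -0.52   0.045]
-0.16 258 [-0.628 -0.519  0.043]
-0.15 95 [-0.618 -0.52   0.042]
-0.14 359 [-0.633 -0.52   0.042]
-0.13 72 [-0.55  -0.52   0.042]
-0.12 71 [-0.549 -0.52   0.043]
-0.11 89 [-0.548 -0.52   0.042]
-0.1 41 [-0.546 -0.524  0.036]
-0.09 38 [-0.542 -0.527  0.03 ]
-0.08 36 [-0.542 -0.527  0.032]
-0.07 37 [-0.543 -0.527  0.03 ]
-0.06 34 [-0.542 -0.527  0.03 ]
-0.05 36 [-0.543 -0.527  0.03 ]
-0.04 37 [-0.542 -0.527  0.03 ]
-0.03 33 [-0.543 -0.528  0.03 ]
-0.02 37 [-0.542 -0.527  0.03 ]
-0.01 33 [-0.541 -0.528  0.03 ]
0.0 40 [-0.543 -0.527  0.031]
0.01 31 [-0.541 -0.527  0.03 ]
0.02 37 [-0.543 -0.527  0.03 ]
0.03 37 [-0.542 -0.527  0.03 ]
0.04 83 [-0.553 -0.517  0.034]
0.05 87 [-0.553 -0.516  0.036]
0.06 93 [-0.555 -0.513  0.035]
0.07 41 [-0.563 -0.506  0.032]
0.08 37 [-0.574 -0.496  0.032]
0.09 33 [-0.576 -0.493  0.031]
0.1 32 [-0.578 -0.492  0.032]
0.11 45 [-0.58  -0.489  0.031]
0.12 43 [-0.582 -0.488  0.032]
0.13 44 [-0.583 -0.485  0.031]
0.14 46 [-0.586 -0.484  0.031]
0.15 40 [-0.588 -0.483  0.031]
0.16 38 [-0.589 -0.48   0.032]
top timer_center 0.93 365 [0.70115 0.4136  0.0303 ] [0.047 0.047 0.012] [0.701 0.411 0.031]
top timer_center 0.69 385 [0.7836 0.2878 0.0303] [0.047 0.049 0.012] [0.783 0.287 0.031]
top timer_center 0.55 305 [0.5977  0.25985 0.03035] [0.048 0.048 0.011] [0.598 0.259 0.031]
top ramekin 0.71 170 [0.4594 0.2669 0.0332] [0.048 0.054 0.018] [0.458 0.272 0.035]
scene timer_center 0.57 341 [0.7045  0.41165 0.03045] [0.047 0.045 0.013] [0.706 0.412 0.03 ]
scene timer_center 0.53 174 [0.60195 0.2605  0.03   ] [0.045 0.047 0.012] [0.604 0.262 0.03 ]
scene ramekin 0.54 135 [0.46505 0.2657  0.0317 ] [0.056 0.052 0.014] [0.465 0.269 0.032]
```

```bash
cat >> h.py <<'E'
def togo(p,head):
    "p world TCP target, head = tool-y heading deg CCW from +x"
    s=monitor.observe();R=Rn.from_rotvec(s['ee_rot']).as_matrix()
    h=np.degrees(np.arctan2(R[1,1],R[0,1]))
    print('t',round(float(s['clock']),2),'pos',np.round(s['position'],4),'head',round(h,2),'tilt',R[:,2].round(3),'F',np.round(s['force'],1),'w',round(float(s['width']),3),'j',np.round(s['joints'],2))
    print('shift cm (tool now)',np.round(100*R.T@(np.array(p)-s['position']),2),'turn',round(-(head-h),2))
E
python3 -c "
from h import *
togo([.568,-.220,.15],83.35)"
python3 -m crank '[[[-4.5,-2,0],-2.4,0],[[-4.5,-2,0],-2.4,0]]'
python3 -c "
from h import *
togo([.568,-.220,.15],83.35)"
```

```text
t 0.8 pos [0.1983 0.5927 0.2268] head 71.5 tilt [ 0.  0. -1.] F [ 0.3  0.3 -0.4] w 0.999 j [-1.35  0.43  0.03  1.57 -0.01  1.13 -0.08]
shift cm (tool now) [-60.85 -65.34   7.67] turn -11.85
clock: 1.0
position: [0.2716, 0.5278, 0.2265]
ee_rot: [-0.366, -3.12, -0.0]
force: [2.4, -0.3, 0.3]
width: 0.999
t 1.0 pos [0.2716 0.5278 0.2265] head 76.63 tilt [-0.  0. -1.] F [ 2.4 -0.3  0.3] w 0.999 j [-1.2   0.38  0.02  1.65 -0.01  1.1   0.16]
shift cm (tool now) [-46.14 -65.9    7.63] turn -6.72
```

```bash
python3 -m crank '[[[-2.8,-4,0],-2,0],[[-2.8,-4,0],-2,0],[[-2.8,-4,0],-2,0],[[-2.8,-4,0],-0.7,0],[[-2.8,-4,0],0,0]]' >/dev/null
python3 -m crank '[[[-2.8,-4,0],0,0],[[-2.8,-4,0],0,0],[[-2.8,-4,0],0,0],[[-2.8,-4,0],0,0],[[-2.8,-4,0],0,0]]' >/dev/null
python3 -c "
from h import *
togo([.568,-.220,.15],83.35)"
```

```text
t 2.0 pos [0.4908 0.0894 0.2271] head 83.01 tilt [ 0.001  0.    -1.   ] F [ 1.6  0.8 -0.2] w 0.999 j [-0.49  0.23  0.25  1.89 -0.07  1.03  1.23]
shift cm (tool now) [-11.42 -29.77   7.7 ] turn -0.34
```

```bash
python3 -m crank '[[[-1.6,-4.2,1],-0.3,0],[[-1.6,-4.2,1],0,0],[[-1.6,-4.2,1],0,0],[[-1.6,-4.2,1],0,0],[[-1.6,-4.2,1],0,0]]' >/dev/null
python3 -m crank '[[[-1.6,-4.2,1],0,0],[[-1.6,-4.2,1],0,0],[[0,0,0.5],0,0],[[0,0,0],0,0]]' >/dev/null
python3 -c "
from h import *
togo([.568,-.220,.08],83.35)
im,d=get_image('top');save('top1',im)"
```

```text
t 2.9 pos [ 0.5661 -0.2149  0.1507] head 83.15 tilt [-0.002  0.    -1.   ] F [-0.2  0.9 -0.4] w 0.998 j [ 0.04  0.49  0.34  1.73 -0.19  0.96  1.91]
shift cm (tool now) [-0.26 -0.48  7.07] turn -0.2
```

View pics/top1.png

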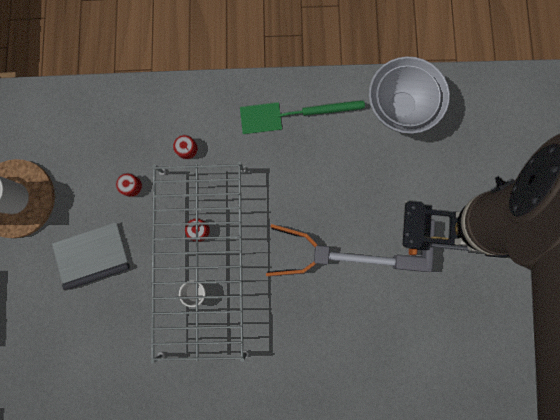

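```bash
python3 -c "
from h import *
c=get_calibration('top');K=np.array([[c['fx'],0,c['cx']],[0,c['fy'],c['cy']],[0,0,1]])
R=Rn.from_rotvec(monitor.observe()['ee_rot']).as_matrix();p=np.array(monitor.observe()['position'])
pts=np.array([p,p+R[:,1]*.046,p-R[:,1]*.046,p+R[:,1]*.065,[.568,-.22,.026]])
print(cv2.projectPoints(pts,np.array(c['R']),np.array(c['t']),K,np.array(c['D']))[0].reshape(-1,2).round(1))"
python3 -m crank '[[[-0.3,-0.5,2.5],-0.2,0],[[0,0,2.5],0,0],[[0,0,2],0,0],[[0,0,0],0,0]]' >/dev/null
python3 -c "
from h import *
togo([.568,-.220,.008],83.35)"
```

```text
[[439.5 233.6]
 [414.1 231.3]
 [464.9 236. ]
 [403.6 230.3]
 [421.5 237.5]]
t 3.35 pos [ 0.5679 -0.2163  0.0798] head 83.66 tilt [-0.004  0.002 -1.   ] F [ 0.7 -0.2  0.7] w 1.002 j [ 0.06  0.57  0.31  1.79 -0.23  0.82  1.95]
shift cm (tool now) [-0.08 -0.38  7.18] turn 0.31
```

```bash
python3 -m crank '[[[-0.1,-0.4,2],0.3,0],[[0,0,2],0,0],[[0,0,0],0,0]]' >/dev/null
python3 -c "
from h import *
togo([.568,-.220,.008],83.35)"
```

```text
t 3.65 pos [ 0.5691 -0.2215  0.041 ] head 83.29 tilt [-0.002  0.001 -1.   ] F [-0.7  0.4  0.6] w 1.0 j [ 0.09  0.63  0.29  1.81 -0.25  0.75  1.97]
shift cm (tool now) [0.12 0.13 3.3 ] turn -0.06
```

```bash
python3 -m crank '[[[0,0.1,1.5],0,0],[[0,0,1.5],0,0],[[0,0,0.2],0,0],[[0,0,0],0,0]]' 7
python3 -c "
from h import *
togo([.568,-.220,.008],83.35)"
```

```text
clock: 4.05
position: [0.5695, -0.2221, 0.0093]
ee_rot: [-0.186, -3.135, -0.0]
force: [-0.2, 0.2, 0.6]
width: 0.999
t 4.05 pos [ 0.5695 -0.2221  0.0093] head 83.2 tilt [-0.001  0.    -1.   ] F [-0.2  0.2  0.6] w 0.999 j [ 0.1   0.67  0.27  1.82 -0.27  0.68  1.98]
shift cm (tool now) [0.17 0.19 0.13] turn -0.15
```

Close at 7 N.

```bash
python3 -m crank '[[[0.1,0.1,0],0,255],[[0,0,0],0,255],[[0,0,0],0,255],[[0,0,0],0,255],[[0,0,0],0,255]]' 7
python3 -m crank '[[[0,0,0],0,255],[[0,0,0],0,255],[[0,0,0],0,255]]' 7
python3 -c "
from h import *
togo([.652,-.220,.008],90)"
```

```text
clock: 4.55
position: [0.5691, -0.2213, 0.0099]
ee_rot: [0.186, 3.136, -0.0]
force: [0.6, 0.3, -0.0]
width: 0.608
clock: 4.85
position: [0.569, -0.2211, 0.0098]
ee_rot: [0.186, 3.136, 0.0]
force: [-1.0, 0.4, 0.3]
width: 0.475
t 4.85 pos [ 0.569  -0.2211  0.0098] head 83.2 tilt [ 0.  0. -1.] F [-1.   0.4  0.3] w 0.475 j [ 0.1   0.67  0.27  1.83 -0.27  0.68  1.98]
shift cm (tool now) [-8.23  1.09  0.18] turn -6.8
```

```bash
python3 -m crank '[[[-0.6,0,0],-0.7,255],[[-1,0,0],-1,255],[[-1,0,0],-1,255],[[-1,0,0],-1,255],[[-1,0,0],-1,255]]' 7
python3 -m crank '[[[-1,0,0],-1,255],[[-1,0,0],-0.7,255],[[-1,0,0],-0.4,255],[[-0.6,0,0],0,255],[[0,0,0],0,255]]' 7
python3 -c "
from h import *
togo([.6535,-.221,.009],90)
im,d=get_image('top');save('top2',im);np.savez('top2.npz',im=im,d=d)"
```

```text
clock: 5.35
position: [0.6154, -0.2252, 0.0097]
ee_rot: [-0.055, -3.141, -0.0]
force: [-2.8, 0.6, 3.6]
width: 0.478
clock: 5.85
position: [0.6526, -0.2256, 0.0098]
ee_rot: [-0.001, 3.14, -0.001]
force: [1.8, 0.3, -0.2]
width: 0.477
t 5.85 pos [ 0.6526 -0.2256  0.0098] head 90.02 tilt [ 0.002 -0.    -1.   ] F [ 1.8  0.3 -0.2] w 0.477 j [ 0.1   0.76  0.25  1.61 -0.24  0.8   2.03]
shift cm (tool now) [-0.09  0.46  0.08] turn 0.02
```

View pics/top2.png

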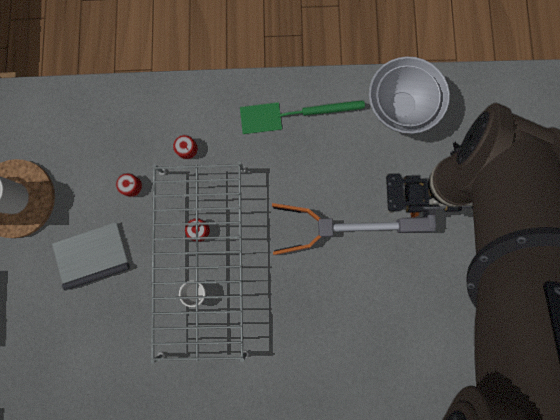

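```bash
cat >> h.py <<'E'
def shaft(n,y0,y1,xc=.6,hw=.025):
    z=np.load(n+'.npz');P=cloud('top',z['d'])
    m=(P[...,2]>.02)&(P[...,2]<.05)&(abs(P[...,0]-xc)<hw)&(P[...,1]>y0)&(P[...,1]<y1)
    X=P[m];f=np.polyfit(X[:,1],X[:,0],1);print('shaft n',len(X),'head',90-np.degrees(np.arctan(f[0])),'x at y=.259',np.polyval(f,.259),'x mid',X[:,0].mean())
    return P
E
python3 -c "
from h import *
P=shaft('top2',-.13,-.03)
m=(P[...,2]>.018)&(P[...,2]<.05)&(abs(P[...,0]-.6)<.08)&(P[...,1]>0)&(P[...,1]<.14);X=P[m]
t=X[X[:,1]>.08];print(X[:,1].max(),t[:,0].min(),t[:,0].max())"
```

```text
shaft n 355 head 90.00866177787798 x at y=.259 0.5953102441577098 x mid 0.5953612269633084
0.0953184062587078 0.5404009482953189 0.6498450302629711
```

```bash
python3 -m crank '[[[-0.2,0.8,0],0,255],[[-0.1,1.5,0],0,255],[[0,2,0],0,255],[[0,2,0],0,255],[[0,2,0],0,255]]' 7
python3 -m crank '[[[0,1,0],0,255],[[0,0,0],0,255]]' 7
python3 -c "
from h import *
togo([.655,-.0226,.009],90)
im,d=get_image('top');save('top3',im);np.savez('top3.npz',im=im,d=d)
P=shaft('top3',-.04,.05)"
```

```text
clock: 6.4
position: [0.6536, -0.1404, 0.0097]
ee_rot: [-0.001, 3.142, 0.001]
force: [0.1, -1.3, 0.2]
width: 0.478
clock: 6.6
position: [0.6539, -0.1292, 0.0097]
ee_rot: [0.005, -3.141, -0.003]
force: [-0.1, 1.8, -1.7]
width: 0.479
t 6.6 pos [ 0.6539 -0.1292  0.0097] head 90.2 tilt [-0.     0.002 -1.   ] F [-0.1  1.8 -1.7] w 0.479 j [-0.05  0.74  0.26  1.67 -0.25  0.77  1.9 ]
shift cm (tool now) [-0.14 10.66  0.09] turn 0.2
shaft n 299 head 90.16665846165664 x at y=.259 0.5959023497979165 x mid 0.5966426082269473
```

View pics/top3.png

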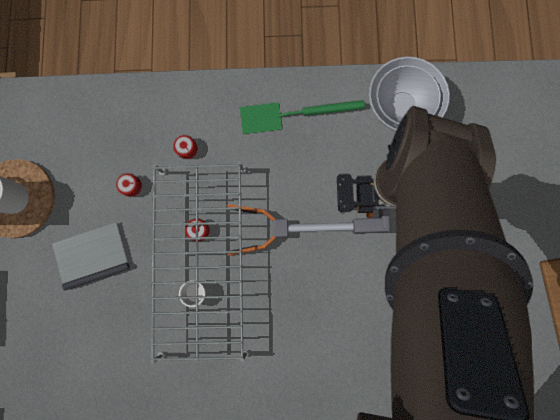

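```bash
python3 -m crank '[[[-0.1,1,0],0.2,255],[[0,2,0],0,255],[[0,2,0],0,255],[[0,2,0],0,255],[[0,2,0],0,255]]' 7
python3 -m crank '[[[0,1.2,0],0,255],[[0,0.4,0],0,255],[[0,0,0],0,255]]' 7
python3 -c "
from h import *
togo([.655,-.0226,.009],90)
im,d=get_image('top');save('top4',im);np.savez('top4.npz',im=im,d=d)
P=shaft('top4',.06,.13)
im,d=get_image('scene');save('scene4',cv2.resize(im[125:305,170:440],None,fx=2.9,fy=2.9,interpolation=cv2.INTER_CUBIC))
save('top4c',cv2.resize(im[190:310,140:450],None,fx=2.5,fy=2.5))"
```

```text
clock: 7.15
position: [0.655, -0.0428, 0.0097]
ee_rot: [0.008, 3.142, -0.001]
force: [1.0, -1.2, -0.8]
width: 0.481
clock: 7.45
position: [0.6551, -0.0265, 0.0096]
ee_rot: [-0.005, -3.141, -0.0]
force: [0.1, 0.4, -1.2]
width: 0.477
t 7.45 pos [ 0.6551 -0.0265  0.0096] head 89.81 tilt [-0.  0. -1.] F [ 0.1  0.4 -1.2] w 0.477 j [-0.21  0.72  0.27  1.7  -0.26  0.75  1.75]
shift cm (tool now) [0.01 0.39 0.06] turn -0.19
shaft n 229 head 89.76698624077203 x at y=.259 0.5989923050378072 x mid 0.5983226521327581
```

View pics/top4.png

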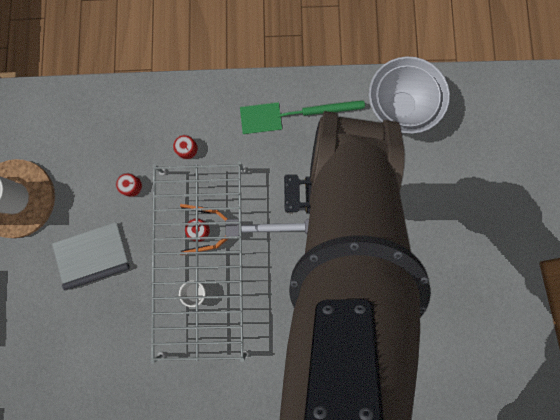

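View pics/scene4.png

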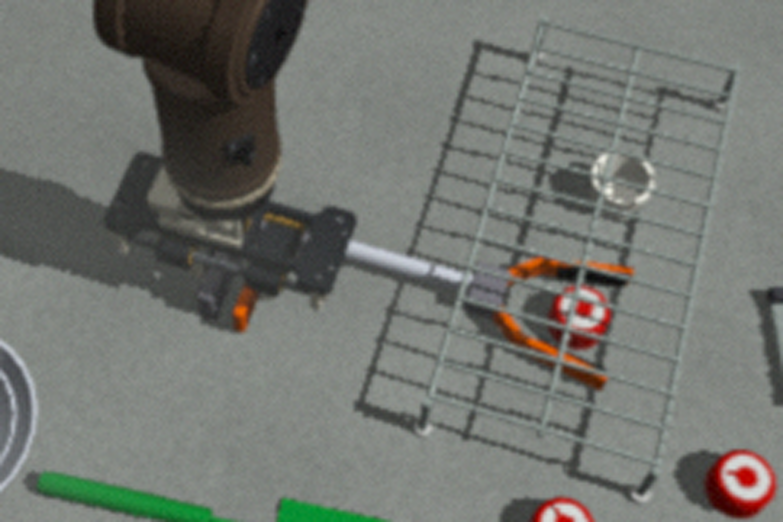

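Timer sits between the open jaws (top px 197,230), about 0.28 m along the shaft. I'll squeeze now.

```bash
python3 -m crank '[[[0,0,0],0,255],[[0,0,0],0,255],[[0,0,0],0,255],[[0,0,0],0,255],[[0,0,0],0,255]]' 25
python3 -m crank '[[[0,0,0],0,255],[[0,0,0],0,255],[[0,0,0],0,255],[[0,0,0],0,255],[[0,0,0],0,255]]' 25
python3 -c "
from h import *
togo([.655,-.22,.009],90)
im,d=get_image('top');save('top5',cv2.resize(im[180:300,140:340],None,fx=3.5,fy=3.5,interpolation=cv2.INTER_CUBIC))"
```

```text
clock: 8.05
position: [0.6552, -0.027, 0.0097]
ee_rot: [0.006, 3.141, -0.0]
force: [-1.7, -2.0, -1.4]
width: 0.407
clock: 8.55
position: [0.6551, -0.0267, 0.0097]
ee_rot: [0.005, 3.142, 0.0]
force: [0.1, -1.0, -0.9]
width: 0.409
t 8.55 pos [ 0.6551 -0.0267  0.0097] head 89.8 tilt [ 0.  0. -1.] F [ 0.1 -1.  -0.9] w 0.409 j [-0.21  0.72  0.27  1.7  -0.26  0.75  1.75]
shift cm (tool now) [ -0.05 -19.33   0.07] turn -0.2
```

View pics/top5.png

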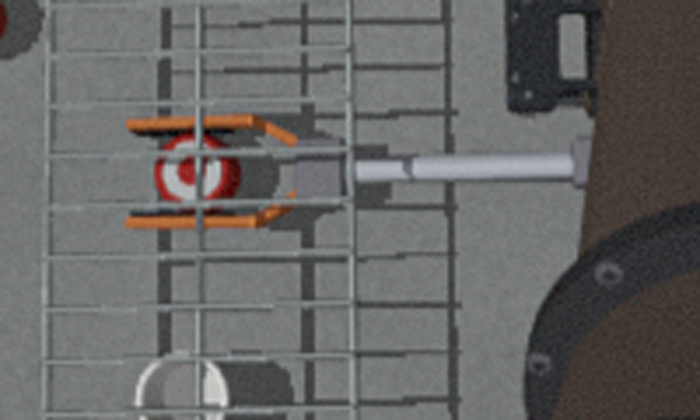

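Opening 37.5 mm means about 0.0065 m of trigger travel, and both jaws are on the timer. Drawing it back.

```bash
python3 -m crank '[[[0,-0.4,0],0,255],[[0,-0.8,0],0,255],[[0,-1.2,0],0,255],[[0,-1.5,0],0,255],[[0,-1.5,0],0,255]]' 25
python3 -m crank '[[[0,-1.5,0],0,255],[[0,-1.5,0],0,255],[[0,-1.2,0],0,255],[[0,-0.6,0],0,255],[[0,0,0],0,255]]' 25
python3 -c "
from h import *
togo([.655,-.22,.009],90)
im,d=get_image('top');save('top6',cv2.resize(im[160:320,140:440],None,fx=2.6,fy=2.6,interpolation=cv2.INTER_CUBIC))"
```

```text
clock: 9.1
position: [0.6548, -0.0828, 0.0098]
ee_rot: [-0.007, -3.142, 0.001]
force: [-0.6, 1.2, -0.2]
width: 0.41
clock: 9.6
position: [0.6547, -0.1306, 0.0098]
ee_rot: [0.008, 3.141, -0.001]
force: [-0.5, -1.8, -0.8]
width: 0.405
t 9.6 pos [ 0.6547 -0.1306  0.0098] head 89.7 tilt [ 0.    -0.001 -1.   ] F [-0.5 -1.8 -0.8] w 0.405 j [-0.05  0.74  0.26  1.67 -0.25  0.77  1.89]
shift cm (tool now) [-0.07 -8.94  0.09] turn -0.3
```

View pics/top6.png

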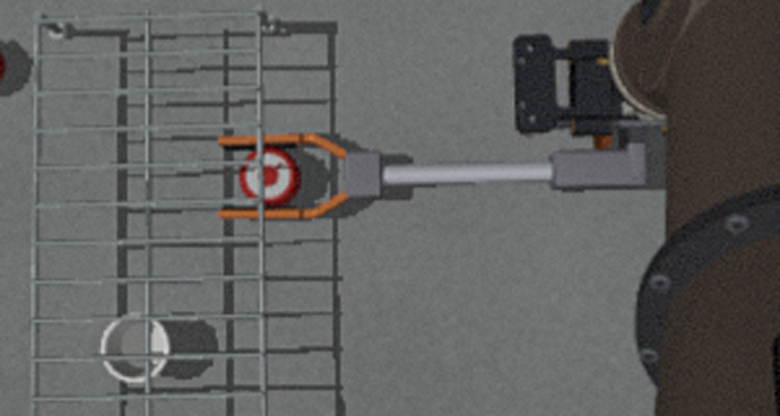

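The timer follows and is now under the front edge. I'll pull about 11 cm more.

```bash
python3 -m crank '[[[0,-0.6,0],0,255],[[0,-1.2,0],0,255],[[0,-1.5,0],0,255],[[0,-1.5,0],0,255],[[0,-1.5,0],0,255]]' 25
python3 -m crank '[[[0,-1.5,0],0,255],[[0,-1.4,0],0,255],[[0,-1,0],0,255],[[0,-0.5,0],0,255],[[0,0,0],0,255]]' 25
python3 -m crank '[[[0,0,0],0,255],[[0,0,0],0,255],[[0,0,0],0,255]]' 25
python3 -c "
from h import *
togo([.655,-.22,.009],90)
im,d=get_image('top');save('top7',im);P=cloud('top',d)
hsv=cv2.cvtColor(im,cv2.COLOR_RGB2HSV)
for r in masks_of('timer_center','top'):
    Y=P[r['region']];Y=Y[(Y[:,2]>.024)&(Y[:,2]<.045)]
    if len(Y)>8:print(round(r['score'],2),((Y.min(0)+Y.max(0))/2).round(3))"
```

```text
clock: 10.15
position: [0.6543, -0.1938, 0.0097]
ee_rot: [-0.007, -3.141, 0.001]
force: [-0.8, 0.9, -0.6]
width: 0.408
clock: 10.65
position: [0.6543, -0.2372, 0.0098]
ee_rot: [0.007, 3.141, -0.001]
force: [0.0, -1.5, -1.8]
width: 0.404
clock: 10.95
position: [0.6546, -0.2351, 0.0097]
ee_rot: [0.004, 3.141, 0.0]
force: [0.1, -1.2, -1.3]
width: 0.411
t 10.95 pos [ 0.6546 -0.2351  0.0097] head 89.85 tilt [ 0.  0. -1.] F [ 0.1 -1.2 -1.3] w 0.411 j [ 0.11  0.77  0.25  1.59 -0.24  0.81  2.03]
shift cm (tool now) [-0.04  1.51  0.07] turn -0.15
0.84 [0.702 0.412 0.03 ]
0.8 [0.783 0.286 0.03 ]
0.72 [0.597 0.054 0.03 ]
```

View pics/top7.png

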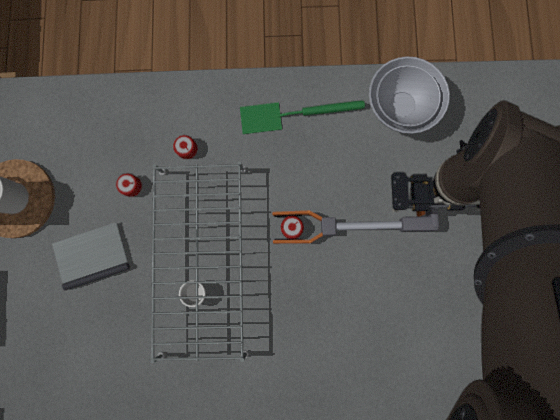

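```bash
python3 -m crank '[[[0,0,0],0,255],[[0,0,0],0,255],[[0,0,0],0,140],[[0,0,0],0,130],[[0,0,0],0,120]]' 7
python3 -m crank '[[[0,0,0],0,60],[[0,0,0],0,0],[[0,0,0],0,0],[[0,0,0],0,0],[[0,0,0],0,0]]' 7
python3 -m crank '[[[0,0,0],0,0],[[0,0,0],0,0],[[0,0,0],0,0]]' 7
python3 -c "
from h import *
togo([.655,-.235,.1],90)
im,d=get_image('top');save('top8',im)"
```

```text
clock: 11.55
position: [0.6545, -0.2359, 0.0098]
ee_rot: [0.006, 3.141, -0.0]
force: [1.2, -0.7, 0.2]
width: 0.522
clock: 12.05
position: [0.6544, -0.2358, 0.0097]
ee_rot: [0.006, 3.142, 0.0]
force: [-0.6, -0.1, 0.7]
width: 0.917
clock: 12.35
position: [0.6544, -0.2357, 0.0097]
ee_rot: [-0.005, -3.142, -0.0]
force: [0.4, 0.4, 0.3]
width: 0.998
t 12.35 pos [ 0.6544 -0.2357  0.0097] head 89.8 tilt [-0.  0. -1.] F [0.4 0.4 0.3] w 0.998 j [ 0.11  0.77  0.25  1.59 -0.24  0.81  2.03]
shift cm (tool now) [-0.06  0.07 -9.03] turn -0.2
```

View pics/top8.png

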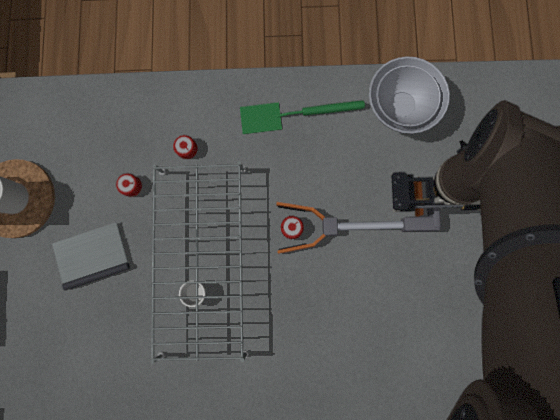

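Jaws are open (tips at px 278,205 and 278,250). Lifting straight up, slowly at first.

```bash
python3 -m crank '[[[0,0,-1],0,0],[[0,0,-2],0,0],[[0,0,-3],0,0],[[0,0,-4],0,0],[[0,0,-4],0,0]]'
python3 -m crank '[[[0,0,-2],0,0],[[0,0,0],0,0],[[0,0,0],0,0],[[0,0,0],0,0],[[0,0,0],0,0]]'
python3 -c "
from h import *
togo([.655,-.235,.17],90)
im,d=get_image('top');save('top9',im);P=cloud('top',d)
for l in ['timer_center','ramekin']:
  for r in masks_of(l,'top'):
    Y=P[r['region']];Y=Y[(Y[:,2]>.024)&(Y[:,2]<.045)]
    if len(Y)>8:print(l,round(r['score'],2),((Y.min(0)+Y.max(0))/2).round(3),np.ptp(Y[:,2]).round(3))
m=(P[...,2]>.012)&(P[...,2]<.055)&(P[...,0]>.56)&(P[...,0]<.72)&(P[...,1]>-.28)&(P[...,1]<-.16)
print('handle z max',np.percentile(P[m][:,2],98))
im,d=get_image('scene');save('scene9',im)"
```

```text
clock: 12.9
position: [0.6541, -0.2357, 0.1517]
ee_rot: [-0.006, -3.141, -0.0]
force: [0.6, -0.1, -1.2]
width: 0.999
clock: 13.4
position: [0.6537, -0.2354, 0.1684]
ee_rot: [-0.005, -3.139, -0.001]
force: [0.7, -0.3, -0.3]
width: 1.003
t 13.4 pos [ 0.6537 -0.2354  0.1684] head 89.8 tilt [-0.002  0.001 -1.   ] F [ 0.7 -0.3 -0.3] w 1.003 j [ 0.08  0.61  0.31  1.47 -0.19  1.1   1.99]
shift cm (tool now) [-0.13  0.04 -0.16] turn -0.2
timer_center 0.91 [0.783 0.287 0.03 ] 0.012
timer_center 0.73 [0.702 0.414 0.03 ] 0.012
timer_center 0.65 [0.597 0.054 0.031] 0.013
ramekin 0.82 [0.459 0.267 0.033] 0.017
handle z max 0.042743074340866195
```

View pics/top9.png

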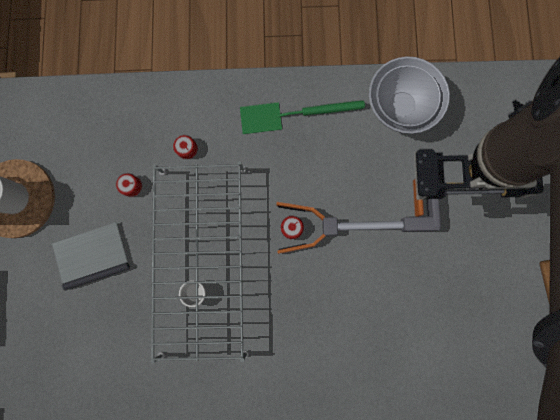

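View pics/scene9.png

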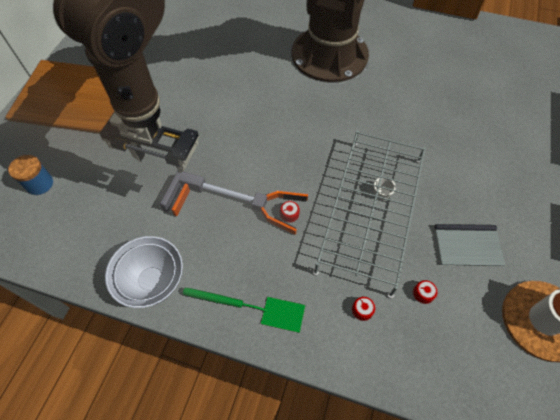

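The timer lies flat in front of the rack, the reacher is flat with its trigger released, and the gripper is clear.

```bash
python3 -c "
from h import *
print(workorder.sign_off())"
```

```text
the job is handed in; nothing more can be done
None
```

The timer is out from under the rack on the open worktop, and the job was handed in at about 13.5 s of the 48 s allowed. The hand-in reports no verdict, so what follows rests on my own checks.

**What I did:** I took the reacher by handle and trigger at 7 N and slid it in so the open jaws straddled the timer. I squeezed at 25 N and drew the timer back about 205 mm. Then I opened the gripper and lifted it straight up.

**Squeeze:** the gripper opening showed about 6.5 mm of trigger travel with the timer held, and that stayed steady through the pull.

**Last checks before hand-in:**
- **Timer:** it lies flat at (0.597, 0.054), about 107 mm in front of the rack's front edge. The gripper stayed at the handle end, well away from it.
- **Reacher:** it lies flat with its jaws back open; the trigger was judged released from the pictures, not measured directly.
- **Ramekin:** it measured (0.459, 0.267) both before and after, so no shift was seen.
- **Gripper:** it was open and clear, 168 mm above the worktop.

No check failed. The only disagreement was between the two cameras before I moved in, which placed the timer and ramekin 4–6 mm apart in x; I used the top camera, and the jaws lined up on that.

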